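# Switch the bench suction over to the wide port

### The job

Switch the dust suction over to the wide port: first swing the cover of the box with the large round port aside on its pin, right round to its stop, so that the port is fully uncovered; only then swing the cover of the box with the small port shut, right back to its stop, so that the suction always has an opening. Leave the covers like that and do not disturb the other things on the bench.

Things in the scene. Friction and masses are not known exactly. Their poses are not given: they have to be found in the camera images.
- wide_box: fixed plywood box, aluminium top plate, 150 (x) x 200 (y) x 100 mm high; may stand left or right, turned up to 0.35 rad. Its round port is 60 mm wide (the narrow box's is 32 mm). Grey suction pipe at its back (+x), to 142 mm from the origin, 84 mm high. Two 8 mm stop studs, 11 mm high, on the plate 30 mm from the pin. Origin: centre of the underside, z up
- wide_cover (a joint): cover angle, rad: 0 = shut on one stop, disc centred over the port; 1.57 = fully aside on the other stop. Grows counter-clockwise from above, the disc passing over the front (-x) of the plate. Steel disc 84 mm wide, 4 mm thick, centre 75 mm from the pin, on a 22 mm wide arm; upper face 107 mm above the bench. Stays where left; light friction (about 1 N at the knob)
- wide_pin (a point): the pin of the wide port's cover, at the top of the pin's head, 112 mm above the bench; fixed to the box at box x = +45 mm, y = 0; axes as the box's
- wide_knob (a point): centre of the top of the knob on the wide port's cover: an upright black round stud 16 mm in diameter, standing 32 mm above the cover (top 139 mm above the bench), 90 mm from the pin on the line from the pin through the disc's centre; it moves with the cover
- wide_port (a point): centre of the wide round port at the top face of the plate, 100 mm above the bench; box x = -8 mm, y = +53 mm
- narrow_box: fixed plywood box, aluminium top plate, 150 (x) x 200 (y) x 100 mm high; may stand left or right, turned up to 0.35 rad. Its round port is 32 mm wide (the wide box's is 60 mm). Grey suction pipe at its back (+x), to 142 mm from the origin, 84 mm high. Two 8 mm stop studs, 11 mm high, on the plate 30 mm from the pin. Origin: centre of the underside, z up
- narrow_cover (a joint): cover angle, rad: 0 = shut on one stop, disc centred over the port; 1.57 = fully aside on the other stop. Grows counter-clockwise from above, the disc passing over the front (-x) of the plate. Steel disc 56 mm wide, 4 mm thick, centre 75 mm from the pin, on a 22 mm wide arm; upper face 107 mm above the bench. Stays where left; light friction (about 1 N at the knob)
- narrow_pin (a point): the pin of the narrow port's cover, at the top of the pin's head, 112 mm above the bench; fixed to the box at box x = +45 mm, y = 0; axes as the box's
- narrow_knob (a point): centre of the top of the knob on the narrow port's cover: an upright black round stud 16 mm in diameter, standing 32 mm above the cover (top 139 mm above the bench), 90 mm from the pin on the line from the pin through the disc's centre; it moves with the cover
- narrow_port (a point): centre of the narrow round port at the top face of the plate, 100 mm above the bench; box x = -8 mm, y = +53 mm
- screwdriver: screwdriver, 206 mm long, 25 mm thick, black grip, lying between the two boxes; bystander; origin under its middle
- packing_block: beech block 60x60x30 mm standing behind and between the boxes; bystander; origin under its middle
- tape_measure: tape measure 38x90x66 mm to the right of the boxes; bystander; origin under its middle

How it is judged:
By the outcome, as a careful person would: the job done as asked, in the order asked, and still so for the second after the job is handed in, with the robot touching nothing.
It also fails if it takes over 51 s, if anything falls off the work surface, if the arm or the gripper's body presses on something with over 40 N, if the wrist force passes 120 N, or if a joint passes its speed limit or range.

### The arm

A 6-joint arm with a two-finger parallel gripper is mounted at the origin on the work surface; the furniture and walls round the work are solid. World frame = base frame: x ahead of the robot, y to its left, z up, the work surface at z = 0. Lengths are in m, angles in rad, forces in N, time in s.
With the tool pointing down it reaches from about 0.35 to 0.975 m from the base axis. Payload 4.9 kg.
Tool frame: the origin (TCP) lies midway between the tips of the shut fingers; the grasp point (between the pads) lies 19 mm behind it; z points along the fingers, y is the line along which they close (so a half turn about z gives the same grasp; the last joint's range is limited). The gripper opens to 85 mm and grips with 20 to 120 N. Pads are 22 mm wide; open, the fingers measure 114 mm over their backs; the gripper's body (76 mm by 85 mm) begins 54 mm behind the grasp point. The pads swing forward as they close: fully open they stand 13 mm farther back than shut.
Start: joints at [-1.351, 0.053, 1.613, -0, 1.476, -0.119], TCP at [0.208, -0.589, 0.231] pointing down, gripper open.
Joint ranges: [-3.01, 3.01], [-1.01, 2.22], [0.06, 2.58], [-1.02, 4.17], [0.09, 2.62], [-3.14, 3.14]. Speed limits (rad/s): [2.57, 2.57, 3.14, 3.14, 3.14, 3.14].

### API

Orientations are given as a unit quaternion [w, x, y, z].
In Python, from plant import * gives the robot as it stands.
- The arm moves only by the tool jog_arm, never from a script. Its argument "targets" is a list of rows, each a list of 3 entries, a list of its own where there are three numbers: the shift along the tool's x, y, z in units of 25 mm (1.0 is 25 mm), then the turn, a rotation vector about the tool's x, y, z in units of 8 degrees (1.0 is 8 degrees), then the opening in per cent of the stroke, from 0 (shut) to 100 (fully open). A call has 1 to 8 rows; each row is the pose to reach, as a shift and turn from the pose commanded when the call began, along the tool's axes at that moment; what a row does not reach only later rows make up. A row lasts 1/8 s, in which the tool goes at most 62.5 mm and 10.7 degrees, less where a joint would pass 70% of its speed; a pose out of reach is approached as far as the arm can. A call with a gripper value outside its range is refused whole. The fingers move at their own pace and stop on an object; the grip force is fixed at half the most. Time passes only in rows, so rows that repeat a pose let the fingers close. It gives the time, the measured TCP pose, the force, the opening and the grip force at its end, in the units of the state.
- state(): the state, without advancing time (a new reading comes with each control period).
- grab_frame(name): name is "scene" or "top"; returns (picture, depth): 480x640x3 uint8, red, green, blue; 480x640 float32, m along the optical axis (not along the pixel's ray), 0 where there is no reading.
- camera_params(name): a dict with "fovy" (degrees; the focal length in pixels is half the picture's height over the tangent of half this angle, whatever the lens; pixels are square), "cx", "cy" (the principal point, pixels), "rvec" (rotation vector, rad) and "tvec" (3), from world to camera coordinates, as OpenCV has them. Camera axes: x right, y down, z forward; pixel columns grow to the right and rows downward; lengths in m; the calibration is good to about 2 mm. A picture is of the moment at which its call begins. camera_params takes no time and is no camera call.
- job_done(): hands the job in; it is judged then, once.
The state is a dict: "time": time; "joint_pos": joint angles; "joint_vel": joint speeds; "joint_efforts": joint torques, N m; "tool_pos": TCP position; "tool_rot": TCP orientation; "contact_force": force on the tool from outside, world axes, zero at the start; "ft_torque": the same for the moment, N m; "gripper_width": opening from 0.0 (shut) to 1.0 (fully open); "grasp_force": force on a finger pad.
Only numpy, scipy, OpenCV 4.12 (cv2) and the standard library are available. Lean on these libraries where they do the work, as an engineer would, in place of code of your own. Each camera call takes 0.05 s, during which the arm holds its last target. There are 200 camera calls.

## Working session

There is one attempt and no reset: what is moved stays moved. The work goes in short steps, Python scripts to look and compute and a tool call to move; the robot and the scene stay as the last step left them, time stands still between calls to the robot, and variables do not carry over. Pictures are saved under pics/ and viewed, at most 10 in all, crops included, and the job is handed in when it is done.

Besides the shell and the picture viewer there is one more tool, called after "Request:" as a command line: name --argument value ..., lists and objects as JSON in quotes. jog_arm: Moves the arm, as the interface text tells. Its arguments: {"type":"object","properties":{"targets":{"type":"array"}},"required":["targets"]}

```bash
mkdir -p pics; cat > h.py <<'E'
from plant import *
import numpy as np, cv2
def cam(n):
    p=camera_params(n); f=240/np.tan(np.radians(p["fovy"])/2)
    K=np.array([[f,0,p["cx"]],[0,f,p["cy"]],[0,0,1.]]); R=cv2.Rodrigues(np.array(p["rvec"],float))[0]
    return K,R,np.array(p["tvec"],float).ravel(),p
def ray(n,uv,z):
    K,R,t,_=cam(n); c=-R.T@t; d=R.T@np.linalg.solve(K,np.array([uv[0],uv[1],1.]))
    return c+d*(z-c[2])/d[2]
def world(n,depth):
    K,R,t,_=cam(n); v,u=np.mgrid[:480,:640]
    P=np.stack([(u-K[0,2])/K[0,0]*depth,(v-K[1,2])/K[1,1]*depth,depth],-1)
    return (P-t)@R
E
python3 - <<'E'
from h import *
for n in("scene","top"):
    im,d=grab_frame(n); cv2.imwrite(f"pics/{n}0.png",im[:,:,::-1]); np.savez(f"{n}0.npz",im=im,d=d); print(cam(n)[3], -cam(n)[1].T@cam(n)[2])
print(state())
E
```

```text
{'fovy': 47.98719073034871, 'cx': 319.0228052673352, 'cy': 231.3567870949657, 'rvec': array([ 0.80405664, -2.26443761,  1.38615275]), 'tvec': array([0.35729527, 0.28138573, 0.96468128])} [-0.19941676  0.78791326  0.69056024]
{'fovy': 52.97498509908382, 'cx': 320.8960081586894, 'cy': 245.77306238320446, 'rvec': array([ 2.13490082, -2.18069461,  0.16618373]), 'tvec': array([-0.07440699,  0.56229084,  1.16731214])} [ 0.39573908 -0.06468639  1.2343141 ]
{'time': 0.1, 'joint_pos': array([-1.35101924e+00,  5.33136085e-02,  1.61414523e+00, -1.53093734e-05,
        1.47598470e+00, -1.18973508e-01]), 'joint_vel': array([ 2.30125705e-04, -1.92577944e-03, -3.13802551e-03, -1.32015689e-03,
        5.46830814e-04, -1.45891727e-05]), 'joint_efforts': array([-4.79960217e-04, -3.94906783e+01, -3.71361530e+01, -1.87526243e-04,
        3.97270560e-03,  1.41950345e-06]), 'tool_pos': array([ 0.20758322, -0.58893198,  0.23017868]), 'tool_rot': array([-9.23882230e-04,  9.85689718e-01,  1.68567268e-01, -5.42341111e-05]), 'contact_force': array([-0.24644083, -0.51691982,  1.05328986]), 'ft_torque': array([-0.00618509,  0.06104715,  0.00073195]), 'grasp_force': 0.0, 'gripper_width': 1.0004525391356511}
```

View pics/top0.png

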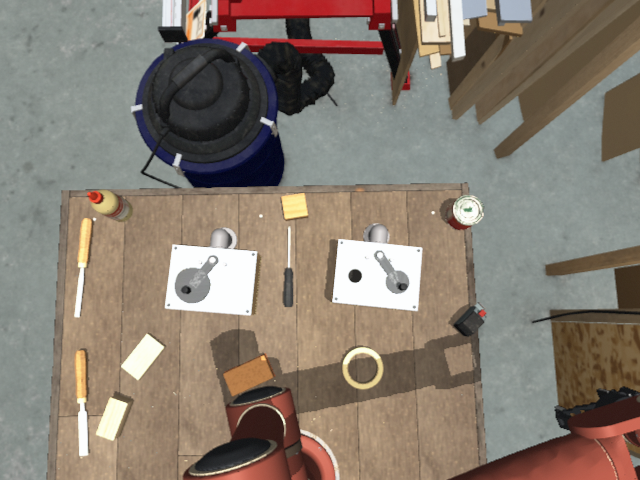

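View pics/scene0.png

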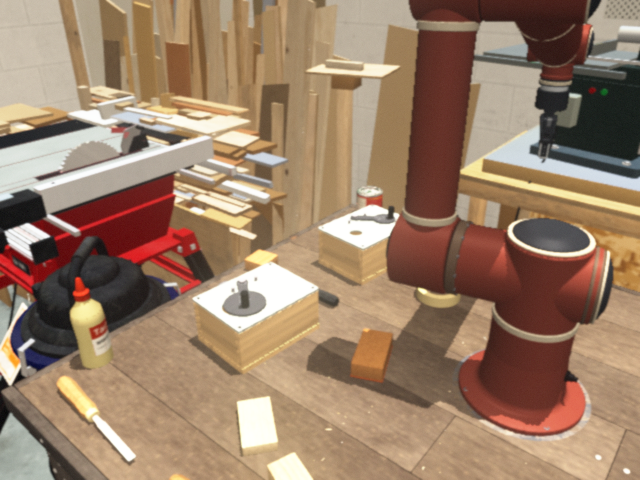

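The top view shows the wide box on the left: disc at (193,286), knob at about (186,290), pin at about (212,260), cover shut. The narrow box is on the right: open port at (355,275), knob at about (403,286), pin at about (380,255), cover aside. Next I measure the plates and knobs.

```bash
cat > meas.py <<'E'
from h import *
def meas(im,n="top"):
    out={}
    hsv=cv2.cvtColor(im,cv2.COLOR_RGB2HSV)
    for name,(x0,x1) in dict(wide=(150,270),narrow=(320,435)).items():
        m=np.zeros((480,640),np.uint8); m[232:325,x0:x1]=((hsv[232:325,x0:x1,2]>190)&(hsv[232:325,x0:x1,1]<40))*255
        c=max(cv2.findContours(m,0,2)[0],key=cv2.contourArea)
        h=cv2.convexHull(c)[:,0]
        W=np.array([ray(n,p,.1)[:2] for p in h],np.float32)
        (c0,sz,a)=cv2.minAreaRect(W); b=cv2.boxPoints((c0,sz,a))
        e=max([b[1]-b[0],b[2]-b[1]],key=np.linalg.norm); e=e*np.sign(e[1])
        th=np.arctan2(-e[0],e[1]); R=np.array([[np.cos(th),-np.sin(th)],[np.sin(th),np.cos(th)]])
        pin=np.array(c0)+R@[.045,0]
        inside=cv2.fillConvexPoly(np.zeros((480,640),np.uint8),h,255)
        k=((hsv[...,2]<50)&(inside>0)).astype(np.uint8)
        N,L,S,C=cv2.connectedComponentsWithStats(k)
        print(name,"c",np.round(c0,4),"size",np.round(sz,3),"th",round(th,3),"pin",pin.round(4))
        for i in range(1,N):
            if S[i,4]>12:
                p=ray(n,C[i],.13)[:2]; v=R.T@(p-pin)
                print("  dark",C[i].round(1),S[i],p.round(4),"r",np.linalg.norm(v).round(4),"ang",(np.arctan2(v[1],v[0])%(2*np.pi)-np.arctan2(.053,-.053)).round(3))
        out[name]=(c0,th,pin)
    return out
if __name__=="__main__":
    meas(np.load("top0.npz")["im"])
    for n,x0,x1 in(("wide",160,262),("narrow",325,427)): pass
    im=cv2.imread("pics/top0.png"); cv2.imwrite("pics/crop.png",cv2.resize(im[225:325,155:435],None,fx=2.85,fy=2.85,interpolation=2))
E
python3 meas.py
```

```text
wide c [0.4979 0.1726] size [0.203 0.192] th -0.101 pin [0.5427 0.168 ]
  dark [188.1 290.1] [186 287   5   7  19] [0.4524 0.2199] r 0.1041 ang 0.366
narrow c [ 0.4945 -0.2189] size [0.202 0.179] th -0.124 pin [ 0.5392 -0.2245]
  dark [355.6 275.8] [350 270  11  12  92] [ 0.4767 -0.1629] r 0.0877 ang 0.131
```

View pics/crop.png

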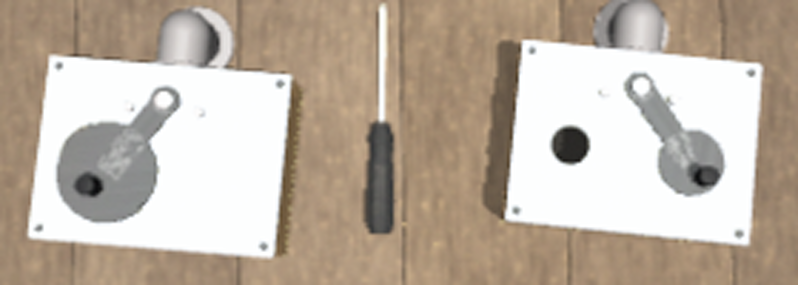

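The crop confirms both boxes, and the plate mask had merged with the pipe. I'll use the plate corners, pins (166,99) and (641,86), and knobs (88,184) and (707,175), all in crop pixels.

```bash
python3 - <<'E'
from h import *
f=lambda p,z: ray("top",(p[0]/2.85+155-.3,p[1]/2.85+225-.3),z)[:2]
D=dict(wide=([(50,57),(292,74),(273,257),(28,238)],(166,99),(88,184)),narrow=([(523,40),(762,65),(749,243),(505,219)],(641,86),(707,175)))
for n,(c,p,k) in D.items():
    W=np.array([f(q,.1) for q in c]); s=[np.linalg.norm(W[i]-W[(i+1)%4]).round(3) for i in range(4)]
    ey=(W[0]-W[1])+(W[3]-W[2]); th=np.arctan2(-ey[0],ey[1]); R=np.array([[np.cos(th),-np.sin(th)],[np.sin(th),np.cos(th)]])
    c0=W.mean(0); pin=c0+R@[.045,0]; pm=f(p,.112); kn=f(k,.135)
    print(n,"sides",s,"c",c0.round(4),"th",th.round(3),"pin",pin.round(4),"seen",pm.round(4),"knob",kn.round(4))
    for P in(pin,pm):
        v=R.T@(kn-P); print(" r",np.linalg.norm(v).round(4),"ang",(np.arctan2(v[1],v[0])%(2*np.pi)-3*np.pi/4).round(3))
    for a in(0,1.57): print(" knob at",a,(pin+R@(.09*np.array([np.cos(a+3*np.pi/4),np.sin(a+3*np.pi/4)]))).round(4))
# depth check, scene: dark knob points
for n in("top","scene"):
    z=np.load(n+"0.npz"); P=world(n,z["d"]); m=(z["im"].max(2)<70)&(P[...,2]>.112)&(P[...,2]<.145)&(P[...,0]>.35)&(P[...,0]<.6)&(P[...,1]>-.35)&(P[...,1]<.3)&(z["d"]>0)
    for s in(1,-1):
        q=P[m&(s*P[...,1]>0)]
        if len(q): print(n,len(q),np.median(q,0).round(4),q.min(0).round(3),q.max(0).round(3))
E
```

```text
wide sides [np.float64(0.201), np.float64(0.151), np.float64(0.2), np.float64(0.15)] c [0.4779 0.1741] th -0.095 pin [0.5227 0.1698] seen [0.5234 0.1678] knob [0.4541 0.2243]
 r 0.0876 ang 0.21
 r 0.0894 ang 0.197
 knob at 0 [0.4654 0.2392]
 knob at 1.57 [0.4533 0.1126]
narrow sides [np.float64(0.201), np.float64(0.148), np.float64(0.201), np.float64(0.15)] c [ 0.4818 -0.2173] th -0.122 pin [ 0.5265 -0.2228] seen [ 0.5262 -0.2225] knob [ 0.4506 -0.2695]
 r 0.0891 ang 1.459
 r 0.0889 ang 1.464
 knob at 0 [ 0.4711 -0.1519]
 knob at 1.57 [ 0.4555 -0.2782]
top 43 [0.4544 0.2236 0.1372] [0.447 0.22  0.113] [0.462 0.232 0.143]
top 26 [ 0.4507 -0.2646  0.1377] [ 0.444 -0.276  0.117] [ 0.455 -0.261  0.142]
scene 29 [ 0.4477 -0.2633  0.1243] [ 0.442 -0.268  0.113] [ 0.454 -0.258  0.138]
```

```bash
cat >> h.py <<'E'
BOX=dict(wide=(np.array([.523,.169]),-.095),narrow=(np.array([.5264,-.2227]),-.122))
def knob(n,a,r=.09):
    p,th=BOX[n]; g=th+3*np.pi/4+a
    return p+r*np.array([np.cos(g),np.sin(g)]),g
from scipy.spatial.transform import Rotation as Ro
def rows(poses):
    s=state(); w=s["tool_rot"]; R=Ro.from_quat([*w[1:],w[0]])
    x=R.as_matrix()[:,0]; print("t",s["time"],"pos",s["tool_pos"].round(4),"yaw",np.arctan2(x[1],x[0]).round(3),"F",s["contact_force"].round(1))
    for (P,yaw,g) in poses:
        d=R.inv().apply(np.array(P)-s["tool_pos"])/.025
        G=Ro.from_matrix(np.array([[np.cos(yaw),np.sin(yaw),0],[np.sin(yaw),-np.cos(yaw),0],[0,0,-1]]))
        rv=np.degrees((R.inv()*G).as_rotvec())/8
        print([d.round(2).tolist(),rv.round(2).tolist(),g])
E
python3 - <<'E'
from h import *
k,g=knob("wide",.2); print(k,g)
rows([((.47,-.30,.21),1.3,50),((k[0],k[1],.20),g,50)])
E
```

```text
[0.45304099 0.22561923] 2.461194490192345
t 0.1 pos [ 0.2076 -0.5889  0.2302] yaw 0.339 F [-0.2 -0.5  1.1]
[[13.74, -7.41, 0.82], [-0.01, -0.01, -6.88], 50]
[[20.09, -27.47, 1.26], [-0.01, -0.01, -15.2], 50]
```

Request:
jog_arm --targets '[[[13.7, -7.4, 0.8], [0, 0, -6.9], 50], [[13.7, -7.4, 0.8], [0, 0, -6.9], 50], [[13.7, -7.4, 0.8], [0, 0, -6.9], 50], [[13.7, -7.4, 0.8], [0, 0, -6.9], 50], [[13.7, -7.4, 0.8], [0, 0, -6.9], 50], [[13.7, -7.4, 0.8], [0, 0, -6.9], 50], [[13.7, -7.4, 0.8], [0, 0, -6.9], 50], [[13.7, -7.4, 0.8], [0, 0, -6.9], 50]]'

```text
time: 1.1
tool_pos: [0.4693, -0.3006, 0.2108]
tool_rot: [-0.0, 0.795, 0.607, -0.0]
contact_force: [-0.6, -0.1, -0.3]
gripper_width: 0.503
grasp_force: 0.0
```

```bash
python3 - <<'E'
from h import *
k,g=knob("wide",.2)
rows([((k[0],k[1],.20),g,50)])
E
```

```text
t 1.1 pos [ 0.4693 -0.3006  0.2108] yaw 1.304 F [-0.6 -0.1 -0.3]
[[20.13, -6.18, 0.44], [-0.01, -0.0, -8.29], 50]
```

Request:
jog_arm --targets '[[[20.1, -6.2, 0.4], [0, 0, -8.3], 50], [[20.1, -6.2, 0.4], [0, 0, -8.3], 50], [[20.1, -6.2, 0.4], [0, 0, -8.3], 50], [[20.1, -6.2, 0.4], [0, 0, -8.3], 50], [[20.1, -6.2, 0.4], [0, 0, -8.3], 50], [[20.1, -6.2, 0.4], [0, 0, -8.3], 50], [[20.1, -6.2, 0.4], [0, 0, -8.3], 50], [[20.1, -6.2, 0.4], [0, 0, -8.3], 50]]'

```text
time: 2.1
tool_pos: [0.4544, 0.1987, 0.2021]
tool_rot: [0.001, 0.335, 0.942, -0.0]
contact_force: [1.8, 0.0, 0.1]
gripper_width: 0.502
grasp_force: 0.0
```

```bash
python3 - <<'E'
from h import *
k,g=knob("wide",.2)
rows([((k[0],k[1],.20),g,50),((k[0],k[1],.119),g,50)])
E
```

```text
t 2.1 pos [0.4544 0.1987 0.2021] yaw 2.458 F [1.8 0.  0.1]
[[0.72, 0.8, 0.08], [0.0, 0.01, -0.02], 50]
[[0.73, 0.8, 3.32], [0.0, 0.01, -0.02], 50]
```

Request:
jog_arm --targets '[[[0, 0, 0], [0, 0, 0], 50], [[0, 0, 0], [0, 0, 0], 50]]'

```text
time: 2.35
tool_pos: [0.4543, 0.1972, 0.2017]
tool_rot: [0.0, 0.334, 0.942, -0.0]
contact_force: [-0.5, 0.3, 0.7]
gripper_width: 0.497
grasp_force: 0.0
```

```bash
python3 - <<'E'
from h import *
k,g=knob("wide",.2)
rows([((k[0],k[1],.20),g,50),((k[0],k[1],.119),g,50)])
im,d=grab_frame("scene"); cv2.imwrite("pics/s1.png",cv2.resize(im[200:400,150:420,::-1],None,fx=2.5,fy=2.5))
E
```

```text
t 2.35 pos [0.4543 0.1972 0.2017] yaw 2.46 F [-0.5  0.3  0.7]
[[0.76, 0.85, 0.07], [-0.01, 0.0, -0.01], 50]
[[0.76, 0.85, 3.31], [-0.01, 0.0, -0.01], 50]
```

View pics/s1.png

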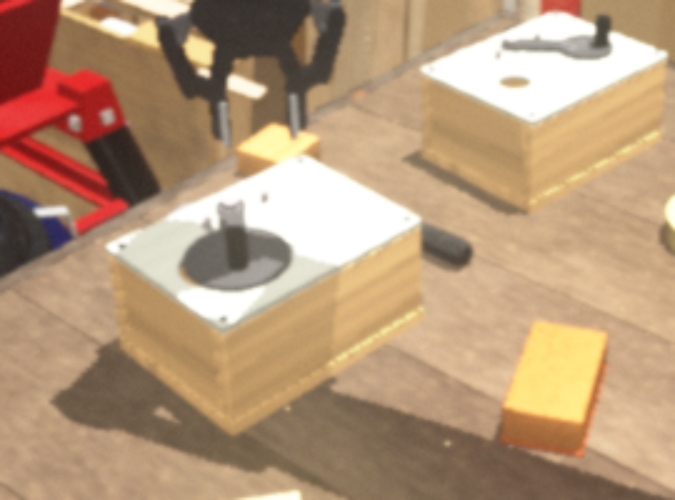

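The fingers hang above the wide knob, which is at about (236,240) in the crop, and a sliver of port shows at the disc's left edge. The measurement agrees with that, so I shift over and descend.

Request:
jog_arm --targets '[[[0.76, 0.85, 0], [0, 0, 0], 50], [[0.76, 0.85, 0.5], [0, 0, 0], 50], [[0.76, 0.85, 1.2], [0, 0, 0], 50], [[0.76, 0.85, 1.9], [0, 0, 0], 50], [[0.76, 0.85, 2.6], [0, 0, 0], 50], [[0.76, 0.85, 3.3], [0, 0, 0], 50], [[0.76, 0.85, 3.3], [0, 0, 0], 28], [[0.76, 0.85, 3.3], [0, 0, 0], 28]]'

```text
time: 3.4
tool_pos: [0.4529, 0.2272, 0.1197]
tool_rot: [0.0, 0.334, 0.943, 0.0]
contact_force: [-0.3, 0.7, 0.2]
gripper_width: 0.28
grasp_force: 0.0
```

```bash
python3 - <<'E'
from h import *
rows([((*knob("wide",a)[0],.119),knob("wide",a)[1],28) for a in (.25,.35,.45,.55,.65,.75,.85,.85)])
E
```

```text
t 3.4 pos [0.4529 0.2272 0.1197] yaw 2.461 F [-0.3  0.7  0.2]
[[-0.05, -0.22, 0.03], [0.0, 0.0, -0.36], 28]
[[-0.08, -0.58, 0.03], [0.0, 0.0, -1.07], 28]
[[-0.16, -0.93, 0.03], [0.0, 0.0, -1.79], 28]
[[-0.26, -1.28, 0.03], [0.0, 0.0, -2.51], 28]
[[-0.4, -1.61, 0.03], [0.0, 0.0, -3.22], 28]
[[-0.57, -1.93, 0.03], [0.0, 0.0, -3.94], 28]
[[-0.78, -2.22, 0.03], [0.0, 0.0, -4.65], 28]
[[-0.78, -2.22, 0.03], [0.0, 0.0, -4.65], 28]
```

Request:
jog_arm --targets '[[[0, -0.2, 0], [0, 0, -0.4], 28], [[-0.1, -0.6, 0], [0, 0, -1.1], 28], [[-0.15, -0.9, 0], [0, 0, -1.8], 28], [[-0.25, -1.3, 0], [0, 0, -2.5], 28], [[-0.4, -1.6, 0], [0, 0, -3.2], 28], [[-0.55, -1.9, 0], [0, 0, -3.9], 28], [[-0.8, -2.2, 0], [0, 0, -4.65], 28], [[-0.8, -2.2, 0], [0, 0, -4.65], 28]]'

```text
time: 4.4
tool_pos: [0.4343, 0.1716, 0.1205]
tool_rot: [0.001, 0.017, 1.0, 0.0]
contact_force: [0.5, 0.0, -0.3]
gripper_width: 0.277
grasp_force: 0.0
```

```bash
python3 - <<'E'
from h import *
rows([((*knob("wide",a)[0],.119),knob("wide",a)[1],28) for a in (.95,1.05,1.15,1.25,1.35,1.45,1.52,1.52)])
E
```

```text
t 4.4 pos [0.4343 0.1716 0.1205] yaw 3.108 F [ 0.5  0.  -0.3]
[[0.03, -0.36, 0.06], [0.0, 0.02, -0.74], 28]
[[-0.02, -0.71, 0.06], [0.0, 0.02, -1.45], 28]
[[-0.11, -1.06, 0.06], [0.0, 0.02, -2.17], 28]
[[-0.24, -1.4, 0.06], [0.0, 0.02, -2.88], 28]
[[-0.4, -1.72, 0.06], [-0.0, 0.02, -3.6], 28]
[[-0.58, -2.03, 0.06], [-0.0, 0.02, -4.32], 28]
[[-0.73, -2.23, 0.06], [-0.0, 0.02, -4.82], 28]
[[-0.73, -2.23, 0.06], [-0.0, 0.02, -4.82], 28]
```

Request:
jog_arm --targets '[[[0, -0.35, 0], [0, 0, -0.7], 28], [[0, -0.7, 0], [0, 0, -1.45], 28], [[-0.1, -1.05, 0], [0, 0, -2.2], 28], [[-0.25, -1.4, 0], [0, 0, -2.9], 28], [[-0.4, -1.7, 0], [0, 0, -3.6], 28], [[-0.6, -2.0, 0], [0, 0, -4.3], 28], [[-0.73, -2.23, 0], [0, 0, -4.8], 28], [[-0.73, -2.23, 0], [0, 0, -4.8], 28]]'

```text
time: 5.4
tool_pos: [0.4506, 0.1155, 0.1199]
tool_rot: [0.001, -0.313, 0.95, -0.0]
contact_force: [0.1, -0.5, 0.9]
gripper_width: 0.281
grasp_force: 0.0
```

```bash
python3 - <<'E'
from h import *
rows([((*knob("wide",a)[0],.119),knob("wide",a)[1],28) for a in (1.57,1.6,1.63,1.66)])
im,d=grab_frame("scene"); cv2.imwrite("pics/s2.png",cv2.resize(im[200:400,150:420,::-1],None,fx=2.5,fy=2.5))
E
```

```text
t 5.4 pos [0.4506 0.1155 0.1199] yaw -2.505 F [ 0.1 -0.5  0.9]
[[-0.01, -0.19, 0.04], [-0.0, 0.01, -0.38], 28]
[[-0.02, -0.3, 0.04], [-0.0, 0.01, -0.6], 28]
[[-0.03, -0.41, 0.04], [-0.0, 0.01, -0.81], 28]
[[-0.04, -0.51, 0.04], [-0.0, 0.01, -1.03], 28]
```

View pics/s2.png

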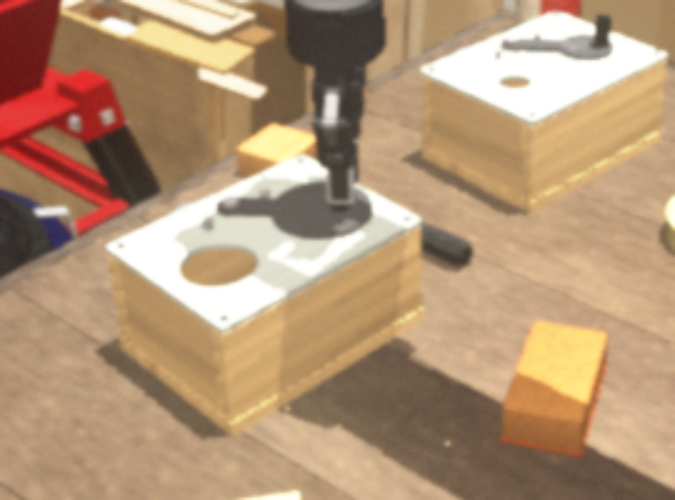

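The cover has swung aside and the wide port at (218,265) is open. Now I nudge it to the stop in small steps.

Request:
jog_arm --targets '[[[0, -0.1, 0], [0, 0, -0.2], 28], [[0, -0.2, 0], [0, 0, -0.4], 28], [[0, -0.3, 0], [0, 0, -0.6], 28], [[0, -0.3, 0], [0, 0, -0.6], 28]]'

```text
time: 5.95
tool_pos: [0.4546, 0.1092, 0.1193]
tool_rot: [-0.0, -0.354, 0.935, -0.0]
contact_force: [0.7, 0.4, 0.2]
gripper_width: 0.284
grasp_force: 0.3
```

Request:
jog_arm --targets '[[[0, -0.06, 0], [0, 0, -0.1], 28], [[0, -0.12, 0], [0, 0, -0.2], 28], [[0, -0.12, 0], [0, 0, -0.2], 28]]'

```text
time: 6.32
tool_pos: [0.455, 0.1091, 0.1191]
tool_rot: [-0.001, -0.367, 0.93, 0.003]
contact_force: [-5.7, 8.4, 3.5]
gripper_width: 0.281
grasp_force: 5.1
```

The force rose to 10 N with the TCP stalled, so the cover is on its stop. I back off slightly, open the fingers and lift.

Request:
jog_arm --targets '[[[0, 0.2, 0], [0, 0, 0], 28], [[0, 0.2, 0], [0, 0, 0], 40], [[0, 0.2, 0], [0, 0, 0], 50], [[0, 0.2, -1], [0, 0, 0], 50], [[0, 0.2, -2.2], [0, 0, 0], 50], [[0, 0.2, -3.3], [0, 0, 0], 50], [[0, 0.2, -3.3], [0, 0, 0], 50]]'

```text
time: 7.2
tool_pos: [0.4548, 0.1106, 0.2046]
tool_rot: [0.003, -0.366, 0.93, -0.001]
contact_force: [-0.2, -0.7, -0.1]
gripper_width: 0.502
grasp_force: 0.0
```

```bash
python3 - <<'E'
from h import *
k,g=knob("narrow",1.46)
k=(k+np.array([.4506,-.2675]))/2; print(k)
rows([((*k,.2),g,50)])
E
```

```text
[ 0.45019772 -0.26872066]
t 7.2 pos [0.4548 0.1106 0.2046] yaw -2.391 F [-0.2 -0.7 -0.1]
[[10.48, -10.97, 0.18], [-0.02, 0.03, 1.42], 50]
```

Request:
jog_arm --targets '[[[10.5, -11, 0.2], [0, 0, 1.4], 50], [[10.5, -11, 0.2], [0, 0, 1.4], 50], [[10.5, -11, 0.2], [0, 0, 1.4], 50], [[10.5, -11, 0.2], [0, 0, 1.4], 50], [[10.5, -11, 0.2], [0, 0, 1.4], 50], [[10.5, -11, 0.2], [0, 0, 1.4], 50], [[10.5, -11, 0.2], [0, 0, 1.4], 50], [[10.5, -11, 0.2], [0, 0, 1.4], 50]]'

```text
time: 8.2
tool_pos: [0.448, -0.2692, 0.1953]
tool_rot: [-0.001, -0.274, 0.962, 0.001]
contact_force: [-0.6, -0.2, 0.2]
gripper_width: 0.499
grasp_force: 0.0
```

```bash
python3 - <<'E'
from h import *
k,g=knob("narrow",1.46)
rows([((.4502,-.2687,.2),g,50),((.4502,-.2687,.119),g,50)])
im,d=grab_frame("top"); cv2.imwrite("pics/t2.png",cv2.resize(im[225:325,155:435,::-1],None,fx=2.85,fy=2.85,interpolation=2))
im,d=grab_frame("scene"); cv2.imwrite("pics/s3.png",cv2.resize(im[130:330,190:460,::-1],None,fx=2.5,fy=2.5))
E
```

```text
t 8.2 pos [ 0.448  -0.2692  0.1953] yaw -2.588 F [-0.6 -0.2  0.2]
[[-0.09, -0.03, -0.19], [0.02, -0.0, 0.01], 50]
[[-0.09, -0.04, 3.05], [0.02, -0.0, 0.01], 50]
```

View pics/s3.png

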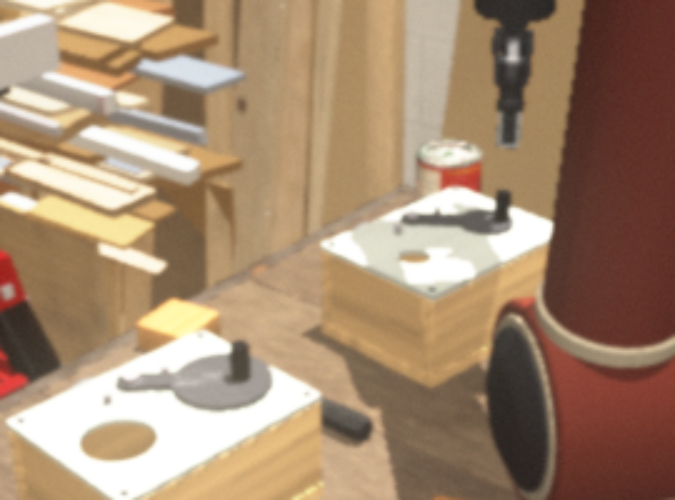

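View pics/t2.png

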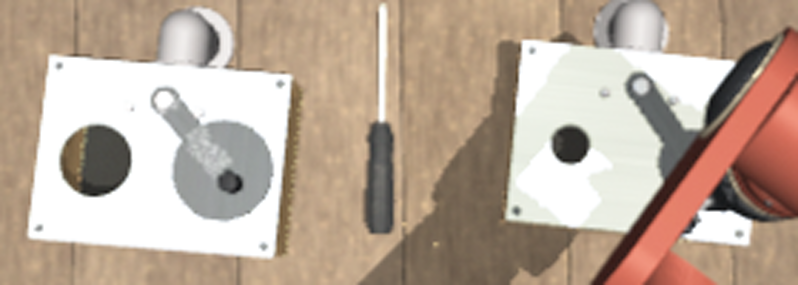

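The wide port at (96,160) in the top crop is fully open, with its knob at (231,181) and the arm against the stop stud. The gripper is above the narrow knob, so I descend.

Request:
jog_arm --targets '[[[-0.1, 0, 0.5], [0, 0, 0], 50], [[-0.1, 0, 1.2], [0, 0, 0], 50], [[-0.1, 0, 1.9], [0, 0, 0], 50], [[-0.1, 0, 2.5], [0, 0, 0], 50], [[-0.1, 0, 3.05], [0, 0, 0], 50], [[-0.1, 0, 3.05], [0, 0, 0], 28], [[-0.1, 0, 3.05], [0, 0, 0], 28]]'

```text
time: 9.18
tool_pos: [0.4511, -0.2684, 0.121]
tool_rot: [0.0, -0.274, 0.962, -0.0]
contact_force: [0.0, 0.8, 0.7]
gripper_width: 0.279
grasp_force: 0.0
```

```bash
python3 - <<'E'
from h import *
k=ray("top",(231/2.85+154.7,181/2.85+224.7),.137)[:2]; p,th=BOX["wide"]; v=k-p
print(np.linalg.norm(v),np.arctan2(v[1],v[0])%(2*np.pi)-th-3*np.pi/4)
rows([((*knob("narrow",a)[0],.119),knob("narrow",a)[1],28) for a in (1.4,1.3,1.2,1.1,1.,.9,.8,.7)])
E
```

```text
0.09047237105761505 1.5824242371550339
t 9.175 pos [ 0.4511 -0.2684  0.121 ] yaw -2.586 F [0.  0.8 0.7]
[[0.07, 0.19, 0.08], [-0.01, 0.0, 0.45], 28]
[[0.03, 0.55, 0.08], [-0.01, 0.0, 1.16], 28]
[[-0.05, 0.9, 0.08], [-0.01, 0.0, 1.88], 28]
[[-0.16, 1.24, 0.08], [-0.01, 0.0, 2.6], 28]
[[-0.3, 1.57, 0.08], [-0.0, 0.0, 3.31], 28]
[[-0.48, 1.89, 0.08], [-0.0, 0.0, 4.03], 28]
[[-0.68, 2.18, 0.08], [-0.0, 0.0, 4.74], 28]
[[-0.92, 2.45, 0.08], [-0.0, 0.0, 5.46], 28]
```

Wide cover measures 1.58, which is on its stop. Now I swing the narrow cover shut.

Request:
jog_arm --targets '[[[0.05, 0.2, 0], [0, 0, 0.45], 28], [[0, 0.55, 0], [0, 0, 1.15], 28], [[-0.05, 0.9, 0], [0, 0, 1.9], 28], [[-0.15, 1.25, 0], [0, 0, 2.6], 28], [[-0.3, 1.57, 0], [0, 0, 3.3], 28], [[-0.5, 1.9, 0], [0, 0, 4.0], 28], [[-0.7, 2.2, 0], [0, 0, 4.75], 28], [[-0.92, 2.45, 0], [0, 0, 5.45], 28]]'

```text
time: 10.18
tool_pos: [0.4385, -0.2044, 0.1218]
tool_rot: [0.001, 0.104, 0.995, -0.001]
contact_force: [-1.0, -1.2, 0.3]
gripper_width: 0.282
grasp_force: 0.6
```

```bash
python3 - <<'E'
from h import *
rows([((*knob("narrow",a)[0],.119),knob("narrow",a)[1],28) for a in (.6,.5,.4,.3,.2,.1,.05,.05)])
E
```

```text
t 10.175 pos [ 0.4385 -0.2044  0.1218] yaw 2.932 F [-1.  -1.2  0.3]
[[-0.01, 0.37, 0.11], [-0.01, 0.01, 0.7], 28]
[[-0.06, 0.72, 0.11], [-0.01, 0.01, 1.42], 28]
[[-0.15, 1.07, 0.11], [-0.01, 0.01, 2.14], 28]
[[-0.27, 1.41, 0.11], [-0.01, 0.02, 2.85], 28]
[[-0.43, 1.73, 0.11], [-0.01, 0.02, 3.57], 28]
[[-0.61, 2.04, 0.11], [-0.01, 0.02, 4.28], 28]
[[-0.72, 2.19, 0.11], [-0.01, 0.02, 4.64], 28]
[[-0.72, 2.19, 0.11], [-0.01, 0.02, 4.64], 28]
```

Request:
jog_arm --targets '[[[0, 0.35, 0.1], [0, 0, 0.7], 28], [[-0.05, 0.7, 0.1], [0, 0, 1.4], 28], [[-0.15, 1.05, 0.1], [0, 0, 2.15], 28], [[-0.27, 1.4, 0.1], [0, 0, 2.85], 28], [[-0.43, 1.73, 0.1], [0, 0, 3.55], 28], [[-0.6, 2.05, 0.1], [0, 0, 4.3], 28], [[-0.72, 2.2, 0.1], [0, 0, 4.65], 28], [[-0.72, 2.2, 0.1], [0, 0, 4.65], 28]]'

```text
time: 11.18
tool_pos: [0.4677, -0.1539, 0.119]
tool_rot: [0.001, 0.414, 0.91, -0.0]
contact_force: [0.3, -0.1, -0.6]
gripper_width: 0.275
grasp_force: 0.0
```

Request:
jog_arm --targets '[[[0, 0.1, 0], [0, 0, 0.2], 28], [[0, 0.2, 0], [0, 0, 0.4], 28], [[0, 0.28, 0], [0, 0, 0.5], 28], [[0, 0.28, 0], [0, 0, 0.5], 28]]'

```text
time: 11.68
tool_pos: [0.4723, -0.149, 0.118]
tool_rot: [-0.0, 0.446, 0.895, 0.0]
contact_force: [0.5, 0.2, -0.1]
gripper_width: 0.279
grasp_force: 0.0
```

Request:
jog_arm --targets '[[[0, 0.06, 0], [0, 0, 0.1], 28], [[0, 0.12, 0], [0, 0, 0.2], 28], [[0, 0.12, 0], [0, 0, 0.2], 28]]'

```text
time: 12.05
tool_pos: [0.4746, -0.1472, 0.1179]
tool_rot: [-0.0, 0.459, 0.889, 0.0]
contact_force: [-0.7, -0.3, -0.2]
gripper_width: 0.281
grasp_force: 0.2
```

Request:
jog_arm --targets '[[[0, 0.06, 0], [0, 0, 0], 28], [[0, 0.12, 0], [0, 0, 0], 28], [[0, 0.12, 0], [0, 0, 0], 28]]'

```text
time: 12.42
tool_pos: [0.4753, -0.1466, 0.1178]
tool_rot: [-0.002, 0.458, 0.889, -0.002]
contact_force: [-8.0, -4.5, 2.7]
gripper_width: 0.283
grasp_force: 4.6
```

The force is 9 N with the TCP stalled, so the narrow cover is on its stop too. I back off, lift and check.

Request:
jog_arm --targets '[[[0, -0.2, 0], [0, 0, 0], 28], [[0, -0.2, 0], [0, 0, 0], 40], [[0, -0.2, 0], [0, 0, 0], 50], [[0, -0.2, -1], [0, 0, 0], 50], [[0, -0.2, -2.2], [0, 0, 0], 50], [[0, -0.2, -4], [0, 0, 0], 50], [[0, -0.2, -6], [0, 0, 0], 50], [[0, -0.2, -6], [0, 0, 0], 50]]'

```text
time: 13.42
tool_pos: [0.4754, -0.1494, 0.2739]
tool_rot: [0.005, 0.458, 0.889, 0.0]
contact_force: [-0.5, -1.0, 0.2]
gripper_width: 0.498
grasp_force: 0.0
```

```bash
python3 - <<'E'
from h import *
rows([((.43,.02,.27),2.2,50)])
E
```

```text
t 13.425 pos [ 0.4754 -0.1494  0.2739] yaw 2.189 F [-0.5 -1.   0.2]
[[6.57, 2.45, 0.11], [0.04, 0.06, -0.08], 50]
```

Request:
jog_arm --targets '[[[6.6, 2.4, 0], [0, 0, 0], 50], [[6.6, 2.4, 0], [0, 0, 0], 50], [[6.6, 2.4, 0], [0, 0, 0], 50], [[6.6, 2.4, 0], [0, 0, 0], 50], [[6.6, 2.4, 0], [0, 0, 0], 50]]'

```text
time: 14.05
tool_pos: [0.4261, 0.0207, 0.2673]
tool_rot: [-0.0, 0.458, 0.889, -0.0]
contact_force: [-0.6, 0.1, 0.3]
gripper_width: 0.498
grasp_force: 0.0
```

```bash
python3 - <<'E'
from h import *
im,d=grab_frame("top"); cv2.imwrite("pics/t3.png",cv2.resize(im[175:345,155:495,::-1],None,fx=2.35,fy=2.35,interpolation=2))
E
```

```text
(no output)
```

View pics/t3.png

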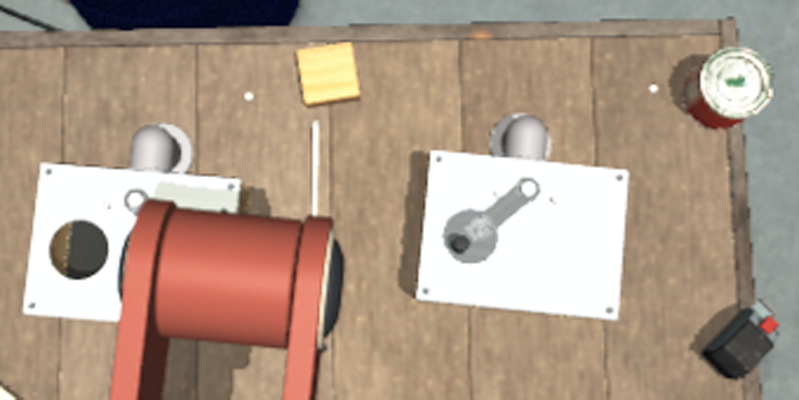

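The narrow cover is shut over its port with the knob at (460,242), the wide port is open, and the bystanders are in place. One numeric check, then I hand in.

```bash
python3 - <<'E'
from h import *
k=ray("top",(460/2.35+154.7,242/2.35+174.7),.137)[:2]; p,th=BOX["narrow"]; v=k-p
a=np.arctan2(v[1],v[0])%(2*np.pi)-th-3*np.pi/4
print(np.linalg.norm(v),a)
if abs(a)<.06: print(job_done())
E
```

```text
0.09037400378456795 -0.021266003790654242
the job is handed in; nothing more can be done
None
```

I swung the wide cover fully aside to its stop first (about 1.58 rad), then the narrow cover shut to its stop (about -0.02 rad), left the other things on the bench undisturbed, and handed the job in at about 14 s.

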